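Stop the terminal jig and hold its guide rod in both bushings

ROBOT

A 7-joint arm with a two-finger parallel gripper is mounted at the origin on the work surface. World frame = base frame: x ahead of the robot, y to its left, z up, the work surface at z = 0. Lengths are in mm, angles in rad, forces in N, time in s.
With the tool pointing down it reaches from about 350 to 775 mm from the base axis. Payload 3.1 kg.
Tool frame: the origin (TCP) lies midway between the tips of the shut fingers; the grasp point (between the pads) lies 19 mm behind it (grip_point_offset is the distance from the TCP to the grasp point, in mm); z points along the fingers, y is the line along which they close (so a half turn about z gives the same grasp; the last joint's range is limited). The gripper opens to 85 mm and grips with 20 to 120 N. Pads are 22 mm wide; open, the fingers measure 114 mm over their backs; the gripper's body (76 mm by 85 mm) begins 54 mm behind the grasp point. The pads swing forward as they close: fully open they stand 13 mm farther back than shut.
Start: joints at [-1.296, 0.311, 0.014, 1.512, -0.004, 1.319, -0.027], TCP at [171.313, 522.656, 231.304] pointing down, gripper open.
Joint ranges: [-2.7, 2.7], [-0.3, 1.91], [-1.27, 1.3], [0.12, 2.57], [-1.44, 4.58], [0.2, 2.03], [-3.05, 3.05]. Speed limits (rad/s): [2.79, 2.79, 3.14, 3.14, 3.14, 3.14, 3.14].

INTERFACE

Orientations are given as [roll, pitch, yaw] about the fixed x, y, z axes, in that order (R = Rz(yaw) Ry(pitch) Rx(roll)).
In Python, from workcell import get_state, camera, close_job, grip_point_offset gives the robot as it stands.
- The arm moves only by the tool arm_command, never from a script. Its argument "plan" is a list that holds one entry, the list of rows, each a list of 6 numbers: the shift along the tool's x, y, z normalised to -1 to 1, where 1 is 0.5 m, then the turn, a rotation vector about the tool's x, y, z normalised to -1 to 1, where 1 is 90 degrees. In form: [[[tx, ty, tz, wx, wy, wz], ...]]. A call has 1 to 12 rows; each row is the pose to reach, as a shift and turn from the pose commanded when the call began, along the tool's axes at that moment; what a row does not reach only later rows make up. A row lasts 1/8 s, in which the tool goes at most 62.5 mm and 10.7 degrees, less where a joint would pass 70% of its speed; a pose out of reach is approached as far as the arm can. A call with a number of a shift or a turn outside -1 to 1 is refused whole. A call with a gripper value outside its range is refused whole. "hand" is the gripper's target within -1 to 1 (fully open at 1, half-way at 0, shut at -1), set as the call begins (left out, the last holds). The fingers move at their own pace and stop on an object; "squeeze" is the grip in N (left out, the last holds). Time passes only in rows, so rows that repeat a pose let the fingers close. It gives the time, the measured TCP pose, the force, the opening and the grip force at its end, in the units of the state.
- get_state(): the state, without advancing time (a new reading comes with each control period).
- camera(name): name is "side" or "top"; returns a dict with "pixels" (420x560x3 uint8, red, green, blue), "fovy" (degrees; the focal length in pixels is half the picture's height over the tangent of half this angle, whatever the lens; pixels are square), "cx", "cy" (the principal point, pixels), "cam_to_world" (4x4, takes a point from camera to world coordinates). Camera axes: x right, y up, looking along -z (the intrinsics and any distortion apply to the point x, -y, -z); pixel columns grow to the right and rows downward; lengths in mm; the calibration is good to about 2 mm. A picture is of the moment at which its call begins. There is no depth.
- close_job(): hands the job in; it is judged then, once.
The state is a dict: "clock": time; "joint_pos": joint angles; "qvel": joint speeds; "tau": joint torques, N m; "tool_pos": TCP position; "tool_rot": TCP orientation; "contact_force": force on the tool from outside, world axes, zero at the start; "wrist_torque": the same for the moment, N m; "width": opening from 0.0 (shut) to 1.0 (fully open); "finger_force": force on a finger pad.
Only numpy, scipy, OpenCV 4.12 (cv2) and the standard library are available. Lean on these libraries where they do the work, as an engineer would, in place of code of your own. Each camera call takes 0.05 s, during which the arm holds its last target. There are 200 camera calls.

TASK

On the grey control box press the red stop key fully down and let it spring back, then do the same with the blue release key, one at a time, without pressing the green start key. Then lift the orange-handled guide rod out of its holder, thread it from above through the upper and then the lower brass bushing of the blue jig, and finish still holding it there in the gripper: upright, at rest, its tip well out below the lower bushing but clear of the base plate, hanging free rather than wedged. Do not disturb the flux jar, the solder spool or the screwdriver.

Things in the scene. Friction and masses are not known exactly. Their poses are not given: they have to be found in the camera images.
- control_box: Grey control box fixed on the table, 90 mm (its x) by 190 mm (its y), 45 mm high, upright; origin at the centre of its underside
- red_key_top (a point): Centre of the top face of the round red spring key (stop), on the control box: 28 mm across, its face 67 mm above the table, in an aluminium collar 44 mm across whose rim is 10 mm below the key's face. The point moves down with the key. Red, blue and green stand in a row along the box's own y axis, 55 mm apart, in an order that varies
- blue_key_top (a point): Centre of the top face of the round blue spring key (release), on the control box: 28 mm across, its face 67 mm above the table, in an aluminium collar 44 mm across whose rim is 10 mm below the key's face. The point moves down with the key. Red, blue and green stand in a row along the box's own y axis, 55 mm apart, in an order that varies
- green_key_top (a point): Centre of the top face of the round green spring key (start, to be left alone), on the control box: 28 mm across, its face 67 mm above the table, in an aluminium collar 44 mm across whose rim is 10 mm below the key's face. The point moves down with the key. Red, blue and green stand in a row along the box's own y axis, 55 mm apart, in an order that varies
- red_key (a joint): Travel of the red key in m: 0 up, 0.006 fully down; a spring brings it back up; about 1.5 N starts it moving and 5 N holds it fully down
- blue_key (a joint): Travel of the blue key in m: 0 up, 0.006 fully down; a spring brings it back up; about 1.5 N starts it moving and 5 N holds it fully down
- green_key (a joint): Travel of the green key in m: 0 up, 0.006 fully down; a spring brings it back up; about 1.5 N starts it moving and 5 N holds it fully down
- jig: Fixed jig, 110 mm high: dark base plate 120 (its x) by 90 by 10 mm, origin at the centre of its underside; blue column 26 by 60 mm at x = -45 mm; from it two level arms to +x, each with a brass bushing with a vertical through hole 15 mm across. Both holes lie on one vertical line at x = +20 mm, y = 0: the lower at heights 45 to 60 mm, the upper 95 to 110 mm
- upper_bushing (a point): Centre of the upper mouth of the upper bushing, 110 mm above the table
- lower_bushing (a point): Centre of the upper mouth of the lower bushing, 60 mm above the table; its hole ends 15 mm lower, and the top of the base plate is 50 mm below this point
- rod_handle (a point): Centre of the round orange, black-banded handle of the loose guide rod (about 0.16 kg): 18 mm across, 48 mm long; below it a flange 22 mm across, 4 mm thick, then a steel shaft 12 mm across, 120 mm long. The centre is 148 mm from the tip along the rod's z axis. The rod starts upright, hanging in the holder, handle centre 158 mm above the table
- rod_tip (a point): Centre of the flat end of the guide rod's tip (6 mm across, tapering out to the full 12 mm over 6 mm)
- holder: Rod holder fixed on the table, origin at the centre of its underside: black base 70 mm (its x) by 110 mm (its y), 8 mm thick, two aluminium sides, and a black top plate 60 by 100 mm, from 110 to 130 mm above the table, with two upright through holes 14 mm across at y = -20 and +20 mm. The rod hangs by its flange in the one at +20 mm, its tip 10 mm above the table; the other is empty
- flux_jar_center (a point): Centre of an amber jar, 52 mm across, 60 mm high, standing on the table; leave alone
- solder_spool_center (a point): Centre of a bare metal spool, 60 mm across, 40 mm high, with a 20 mm bore, standing on the table; leave alone
- screwdriver: Yellow-handled screwdriver, 180 mm long, lying on the table beyond the work, along its own x axis; leave alone

How it is judged:
By the outcome, as a careful person would: the job done as asked, in the order asked, and still so for the second after the job is handed in, while the arm keeps its last pose, push and grip.
It also fails if it takes over 72 s, if anything falls off the work surface, if the arm or the gripper's body presses on something with over 40 N, if the wrist force passes 120 N, or if a joint passes its speed limit or range.

## Working session

There is one attempt and no reset: what is moved stays moved. The work goes in short steps, Python scripts to look and compute and a tool call to move; the robot and the scene stay as the last step left them, time stands still between calls to the robot, and variables do not carry over. Pictures are saved under pics/ and viewed, at most 10 in all, crops included, and the job is handed in when it is done.

Besides the shell and the picture viewer there is one more tool, called after "Call:" as name([rows], argument=value, ...), one row to a line, values as JSON. arm_command: Moves the arm, as the interface text tells. Its arguments: {"type":"object","properties":{"plan":{"type":"array"},"hand":{"type":"number"},"squeeze":{"type":"number"}},"required":["plan"]}

```bash
ls; mkdir -p pics
python3 - <<'E'
from workcell import *
import cv2,json,numpy as np
s=get_state(); print(s, grip_point_offset if not callable(grip_point_offset) else grip_point_offset())
for n in("side","top"):
    c=camera(n); cv2.imwrite(f"pics/{n}0.png",c["pixels"][:,:,::-1]); print({k:(v if k!='pixels' else 0) for k,v in c.items()})
E
```

```text
pics
{'clock': 0.0, 'joint_pos': array([-1.29568124,  0.31173935,  0.01396582,  1.51308096, -0.00440223,
        1.31919095, -0.02718216]), 'qvel': array([-5.09619662e-04,  5.86166228e-04,  3.69934617e-04,  1.20422482e-03,
       -1.36706297e-03, -4.56154485e-05,  2.66818663e-04]), 'tau': array([ 7.22556547e-05, -3.79915988e+01,  1.46104982e-01, -2.30590475e+01,
        1.22313813e-02,  1.35001962e-02,  2.43196968e-05]), 'tool_pos': array([171.09303115, 521.9340395 , 230.20385155]), 'tool_rot': array([-3.13920638e+00,  8.72896595e-05,  2.82489656e+00]), 'contact_force': array([0.87240187, 0.52394204, 0.94123207]), 'wrist_torque': array([ 0.05549258, -0.03823735, -0.01624261]), 'finger_force': 0.0, 'width': 1.001439510766153} 18.700000000000003
{'pixels': 0, 'fovy': 43.705520482557766, 'cx': 269.8874538198166, 'cy': 197.13387659807375, 'cam_to_world': array([[-8.55974822e-01,  3.66201465e-01, -3.64970670e-01,
         2.38921942e+02],
       [-5.16945117e-01, -5.94386228e-01,  6.16013601e-01,
         6.16578405e+02],
       [ 8.65154326e-03,  7.15961939e-01,  6.98085706e-01,
         8.60163722e+02],
       [ 0.00000000e+00,  0.00000000e+00,  0.00000000e+00,
         1.00000000e+00]])}
{'pixels': 0, 'fovy': 48.92453922021523, 'cx': 276.9486979731252, 'cy': 210.67446358948507, 'cam_to_world': array([[-1.66268396e-02,  9.83961722e-01, -1.77603149e-01,
         4.19174710e+02],
       [-9.99805772e-01, -1.82413323e-02, -7.46136840e-03,
        -2.10866301e+01],
       [-1.05814190e-02,  1.77444595e-01,  9.84073904e-01,
         1.08625764e+03],
       [ 0.00000000e+00,  0.00000000e+00,  0.00000000e+00,
         1.00000000e+00]])}
```

View pics/side0.png

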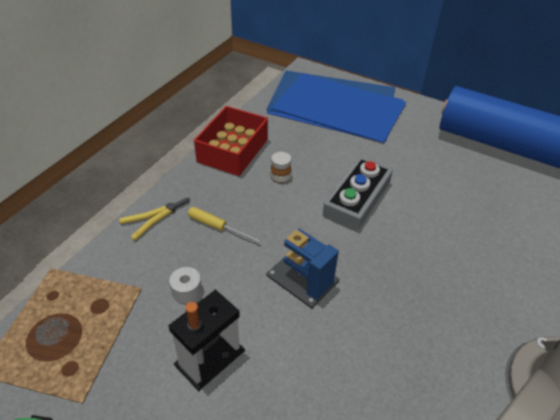

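View pics/top0.png

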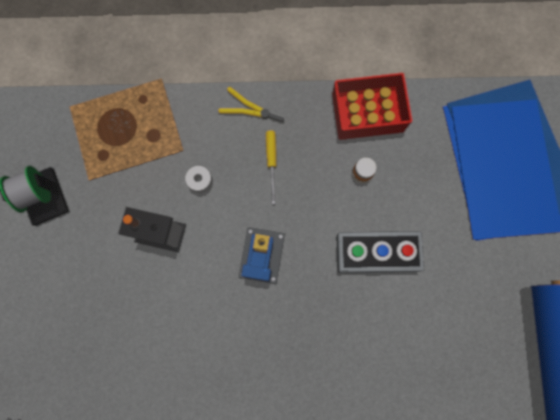

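The side view shows the keys at red (371,168), blue (361,182) and green (350,197), the upper bushing at (298,238) and the handle at (193,315). In the top view the keys are at green (357,251), blue (382,251) and red (407,251), the bushing at (261,241) and the handle at (128,219).

```bash
cat > h.py <<'E'
from workcell import *
import cv2, numpy as np
def ray(c,u,v):
    f=c["pixels"].shape[0]/2/np.tan(np.radians(c["fovy"]/2)); M=c["cam_to_world"]
    return M[:3,3], M[:3,:3]@np.array([(u-c["cx"])/f,-(v-c["cy"])/f,-1.])
def onz(c,u,v,z):
    o,d=ray(c,u,v); return (o+d*(z-o[2])/d[2])[:2]
def proj(c,p):
    f=c["pixels"].shape[0]/2/np.tan(np.radians(c["fovy"]/2)); M=c["cam_to_world"]
    q=M[:3,:3].T@(np.array(p)-M[:3,3]); return np.array([c["cx"]-f*q[0]/q[2],c["cy"]+f*q[1]/q[2]])
def tri(a,b):  # two rays -> midpoint, gap
    (o,d),(p,e)=a,b; A=np.stack([d,-e],1); t=np.linalg.lstsq(A,p-o,rcond=None)[0]
    x,y=o+d*t[0],p+e*t[1]; return (x+y)/2, np.linalg.norm(x-y)
H={"red":((0,8),(172,180)),"green":((50,85),),"blue":((105,125),),"orange":((5,14),),"brass":((12,25),)}
def blobs(c,col,near,r=14,smin=110,vmin=60):
    hsv=cv2.cvtColor(c["pixels"],cv2.COLOR_RGB2HSV)
    m=sum(cv2.inRange(hsv,(a,smin,vmin),(b,255,255)) for a,b in H[col])
    w=np.zeros_like(m); cv2.circle(w,near,r,255,-1); m&=w
    n,l,st,ce=cv2.connectedComponentsWithStats(m); i=1+np.argmax(st[1:,4]); return ce[i],st[i],(l==i)
E
cat > m.py <<'E'
from h import *
S,T=camera("side"),camera("top")
for k,s,t in(("red",(371,168),(407,251)),("blue",(361,182),(382,251)),("green",(350,197),(357,251))):
    a,sa,_=blobs(S,k,s,9);b,sb,_=blobs(T,k,t,9)
    print(k,a,sa[2:],b,sb[2:],onz(S,*a,66),onz(T,*b,66),tri(ray(S,*a),ray(T,*b)))
for k,s,t,z in(("brass",(298,238),(261,241),110),("orange",(193,315),(128,219),182)):
    a,sa,_=blobs(S,k,s,16);b,sb,_=blobs(T,k,t,12)
    print(k,a,sa,b,sb,onz(S,*a,z),onz(T,*b,z),tri(ray(S,*a),ray(T,*b)))
def crop(c,x,y,w,h,k): return cv2.resize(c["pixels"][y:y+h,x:x+w,::-1],None,fx=k,fy=k,interpolation=cv2.INTER_CUBIC)
cv2.imwrite("pics/crops.png",np.vstack([np.hstack([crop(T,110,200,80,60,5),crop(T,230,215,80,60,5)]),np.hstack([crop(S,165,290,80,60,5),crop(S,260,220,80,60,5)])]))
E
python3 m.py
```

```text
red [370.         165.37662338] [11  9 77] [407.17821782 250.        ] [ 11  11 101] [ 510.76854283 -296.62752965] [ 509.86828756 -299.0642093 ] (array([ 510.81377184, -299.47970041,   63.69797961]), np.float64(1.5409364213637313))
blue [360.26744186 178.58139535] [10 10 86] [382.21276596 250.23404255] [11 11 94] [ 511.28867664 -242.74328477] [ 510.31973205 -244.11339639] (array([ 511.05755999, -244.1898141 ,   64.81856013]), np.float64(1.315422876909649))
green [349.82278481 192.89873418] [10 10 79] [357.34939759 250.65060241] [10 10 83] [ 511.61959903 -187.65366887] [ 510.36480728 -189.31541943] (array([ 511.29909781, -189.31711565,   64.56283395]), np.float64(1.6776911588095635))
brass [297.98787879 238.37575758] [288 231  20  16 165] [260.85263158 242.21578947] [254 234  15  17 190] [527.63506789  22.68319652] [527.9437122   21.62758762] (array([528.09990857,  21.68785326, 108.74748083]), np.float64(0.034795809582699413))
orange [192.26978417 314.29136691] [186 302  13  27 278] [127.48314607 219.21348315] [123 214  10  11  89] [562.3340981  295.93957088] [570.61651979 283.59720603] (array([571.8686865 , 288.47186189, 165.46558584]), np.float64(3.210634513852761))
```

View pics/crops.png

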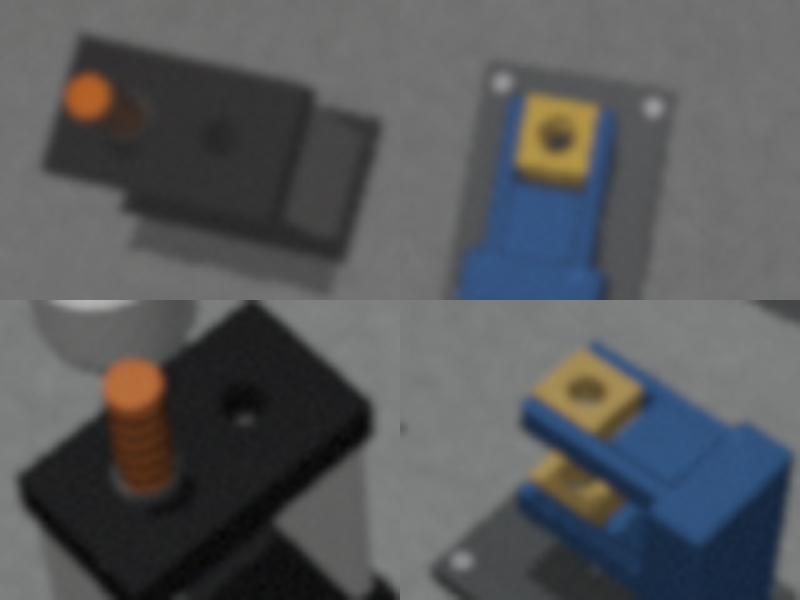

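The two views agree to about 2 mm and the keys are 55 mm apart, as given. The bushing hole is near (528, 22). Next I travel towards the box, shutting the gripper and turning so that tool y lies along world x.

Call:
arm_command([
  [[-0.749,-0.807,0,0,0,0.799],[-0.749,-0.807,0,0,0,0.799],[-0.749,-0.807,0,0,0,0.799],[-0.749,-0.807,0,0,0,0.799],[-0.749,-0.807,0,0,0,0.799],[-0.749,-0.807,0,0,0,0.799],[-0.749,-0.807,0,0,0,0.799],[-0.749,-0.807,0,0,0,0.799],[-0.749,-0.807,0,0,0,0.799],[-0.749,-0.807,0,0,0,0.799],[-0.749,-0.807,0,0,0,0.799],[-0.749,-0.807,0,0,0,0.799]],
], hand=-1)

```text
clock: 1.7
tool_pos: [401.0, 24.1, 231.1]
tool_rot: [-3.141, -0.0, 1.573]
contact_force: [-0.6, 0.9, -0.4]
width: -0.001
finger_force: 0.0
```

Call:
arm_command([
  [[-0.645,0.219,0.1,0,0,0],[-0.645,0.219,0.1,0,0,0],[-0.645,0.219,0.1,0,0,0],[-0.645,0.219,0.1,0,0,0],[-0.645,0.219,0.1,0,0,0],[-0.645,0.219,0.1,0,0,0],[-0.645,0.219,0.3,0,0,0],[-0.645,0.219,0.3,0,0,0],[-0.645,0.219,0.3,0,0,0],[-0.645,0.219,0.3,0,0,0]],
])

```text
clock: 2.95
tool_pos: [512.1, -299.9, 82.8]
tool_rot: [3.139, 0.001, 1.572]
contact_force: [0.7, -0.2, -0.1]
width: -0.0
finger_force: 0.0
```

Run:
```python
from h import *
for i in range(2): s=get_state();print(s['tool_pos'],s['contact_force'])
S,T=camera("side"),camera("top")
c=lambda c,x,y: cv2.resize(c["pixels"][y:y+90,x:x+120,::-1],None,fx=3.3,fy=3.3,interpolation=cv2.INTER_CUBIC)
cv2.imwrite("pics/p2.png",np.hstack([c(S,310,130),c(T,330,200)]))
print(proj(S,s['tool_pos']),proj(T,s['tool_pos']))
```

```text
[ 512.14806669 -299.88310156   82.78123141] [ 0.71182452 -0.20568824 -0.08666417]
[ 512.14806669 -299.88310156   82.78123141] [ 0.71182452 -0.20568824 -0.08666417]
[371.0444192  158.86308178] [409.55078765 248.22023722]
```

View pics/p2.png

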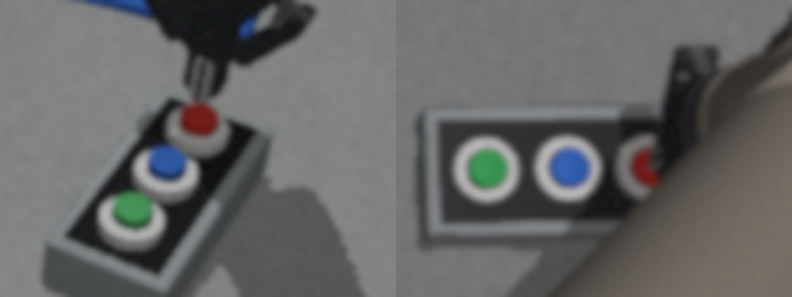

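The left crop (side view) shows the shut fingertips right above the red key, at about (371,160). Now I press it gently.

Call:
arm_command([
  [[0,0,0.02,0,0,0],[0,0,0.03,0,0,0],[0,0,0.035,0,0,0],[0,0,0.039,0,0,0],[0,0,0.043,0,0,0],[0,0,0.046,0,0,0],[0,0,0.046,0,0,0]],
])

```text
clock: 3.92
tool_pos: [511.0, -299.9, 61.0]
tool_rot: [3.14, -0.001, 1.57]
contact_force: [-3.8, 4.7, 16.0]
width: -0.001
finger_force: 8.1
```

That gives 16 N at z 61.0, so the key is fully down. I release it and move to blue.

Call:
arm_command([
  [[0,0,-0.03,0,0,0],[0,0,-0.06,0,0,0],[0,0,-0.06,0,0,0],[0.112,0,-0.06,0,0,0],[0.112,0,-0.06,0,0,0],[0.112,0,-0.06,0,0,0],[0.112,0,-0.04,0,0,0],[0.112,0,-0.04,0,0,0]],
])

```text
clock: 4.92
tool_pos: [509.5, -244.8, 77.1]
tool_rot: [-3.139, -0.0, 1.568]
contact_force: [0.1, 0.8, -0.0]
width: 0.001
finger_force: 0.0
```

Run:
```python
from h import *
S,T=camera("side"),camera("top")
for k,s,t in(("red",(371,168),(407,251)),("green",(350,197),(357,251))):
    a,sa,_=blobs(S,k,s,9);b,sb,_=blobs(T,k,t,9); print(k,a,sa[4],b,sb[4])
print(get_state()['tool_pos'],get_state()['contact_force'])
```

```text
Traceback (most recent call last):
  File "h.py", line 19, in blobs
    n,l,st,ce=cv2.connectedComponentsWithStats(m); i=1+np.argmax(st[1:,4]); return ce[i],st[i],(l==i)
                                                       ~~~~~~~~~^^^^^^^^^^
ValueError: attempt to get argmax of an empty sequence
```

The hand hides red in one view, so I'll check the spring-back once it's clear. Now I press blue.

Call:
arm_command([
  [[0,0,0.016,0,0,0],[0,0,0.022,0,0,0],[0,0,0.028,0,0,0],[0,0,0.032,0,0,0],[0,0,0.035,0,0,0],[0,0,0.035,0,0,0]],
])

```text
clock: 5.78
tool_pos: [510.4, -243.9, 61.2]
tool_rot: [-3.141, -0.001, 1.57]
contact_force: [-3.1, 0.8, 5.0]
width: -0.003
finger_force: 2.8
```

Call:
arm_command([
  [[0,0,0.003,0,0,0],[0,0,0.005,0,0,0],[0,0,0.005,0,0,0]],
])

```text
clock: 6.15
tool_pos: [510.5, -244.0, 60.9]
tool_rot: [3.141, -0.002, 1.57]
contact_force: [-6.1, 4.8, 19.1]
width: -0.004
finger_force: 9.1
```

Force is now 19 N, so blue is fully down. I lift and travel towards the holder, opening the gripper part-way.

Call:
arm_command([
  [[0,0,-0.1,0,0,0],[0,0,-0.22,0,0,0],[0,0,-0.34,0,0,0],[0.12,0,-0.36,0,0,0],[0.24,0.02,-0.36,0,0,0],[0.36,0.04,-0.36,0,0,0],[0.48,0.05,-0.36,0,0,0],[0.6,0.06,-0.36,0,0,0],[0.72,0.08,-0.36,0,0,0],[0.82,0.1,-0.36,0,0,0],[0.82,0.1,-0.36,0,0,0],[0.82,0.1,-0.36,0,0,0]],
], hand=0.1)

```text
clock: 7.65
tool_pos: [561.3, 165.2, 238.0]
tool_rot: [3.141, 0.001, 1.57]
contact_force: [0.6, -0.8, 1.1]
width: 0.549
finger_force: 0.0
```

```bash
cat > m2.py <<'E'
from h import *
S,T=camera("side"),camera("top")
print(get_state()['tool_pos'],get_state()['width'])
for k,s,t in(("red",(371,168),(407,251)),("blue",(361,182),(382,251)),("green",(350,197),(357,251))):
    a,sa,_=blobs(S,k,s,9);b,sb,_=blobs(T,k,t,9); print(k,a,sa[4],b,sb[4])
# handle axis: candidate top disc centre vs. whole blob
a,sa,ma=blobs(S,"orange",(193,315),18); b,sb,mb=blobs(T,"orange",(128,219),10)
print(a,sa,b,sb)
top=a.copy(); top=np.array([a[0]-.6,sa[1]+5.])
for z in(182,): print("top",onz(T,*b,z),"side",onz(S,191.3,306.8,z))
p=np.array([*onz(T,*b,182),0]);
for z in (182,158,134): print(z,proj(S,[p[0],p[1],z]),proj(T,[p[0],p[1],z]))
E
python3 m2.py
```

```text
[561.44142968 163.67560788 238.49758486] 0.5472968950279035
red [369.87837838 165.43243243] 74 [407.17821782 250.        ] 101
blue [360.26744186 178.58139535] 86 [382.20430108 250.29032258] 93
green [349.82278481 192.89873418] 79 [357.34939759 250.65060241] 83Traceback (most recent call last):
  File "m2.py", line 7, in <module>
    a,sa,ma=blobs(S,"orange",(193,315),18); b,sb,mb=blobs(T,"orange",(128,219),10)
                                                    ~~~~~^^^^^^^^^^^^^^^^^^^^^^^^^
  File "h.py", line 19, in blobs
    n,l,st,ce=cv2.connectedComponentsWithStats(m); i=1+np.argmax(st[1:,4]); return ce[i],st[i],(l==i)
                                                       ~~~~~~~~~^^^^^^^^^^
    return _wrapfunc(a, 'argmax', axis=axis, out=out, **kwds)
    return bound(*args, **kwds)
ValueError: attempt to get argmax of an empty sequence
```

All keys are back up, at pixel positions identical to before. Now the handle, from the earlier crop readings: the disc is at top (127.2,219.0) and side (191.3,306.7).

Run:
```python
from h import *
S,T=camera("side"),camera("top")
s,t=(191.3,306.7),(127.2,219.0)
print(onz(T,*t,182),onz(S,*s,182),tri(ray(S,*s),ray(T,*t)))
print("hole",onz(T,261.1,241.3,110),onz(S,297.1,237.9,110))
st=get_state();print(st['tool_pos'],st['tool_rot'],proj(S,[571,285,134]),proj(S,[571,285,158]))
```

```text
[571.05777398 284.18053964] [571.78673163 285.90952729] (array([571.91862532, 284.99575906, 180.40996655]), np.float64(1.2605506650567952))
hole [529.88721044  21.08152676] [529.65523134  22.51702596]
[561.41038674 163.90575253 238.63932856] [3.14094605e+00 3.26778580e-05 1.56645137e+00] [194.94756671 323.71379909] [193.54150516 315.28224011]
```

Call:
arm_command([
  [[0.12,0.02,0,0,0,0],[0.242,0.02,0,0,0,0],[0.242,0.02,0,0,0,0],[0.242,0.02,0,0,0,0],[0.242,0.02,0.07,0,0,0],[0.242,0.02,0.14,0,0,0],[0.242,0.02,0.193,0,0,0],[0.242,0.02,0.193,0,0,0],[0.242,0.02,0.193,0,0,0]],
])

```text
clock: 8.98
tool_pos: [572.6, 285.6, 143.6]
tool_rot: [3.139, -0.001, 1.568]
contact_force: [-0.5, -0.0, 0.3]
width: 0.55
finger_force: 0.0
```

Run:
```python
from h import *
S,T=camera("side"),camera("top")
s=get_state();print(s['tool_pos'],s['tool_rot'],s['contact_force'])
c=lambda c,x,y: cv2.resize(c["pixels"][y:y+90,x:x+120,::-1],None,fx=3.3,fy=3.3,interpolation=cv2.INTER_CUBIC)
cv2.imwrite("pics/p3.png",np.hstack([c(S,140,270),c(T,80,170)]))
```

```text
[572.75222157 286.44040289 143.94714827] [ 3.13818107e+00 -1.35488436e-03  1.56869623e+00] [-0.64820752  0.3145833   0.33248394]
```

View pics/p3.png

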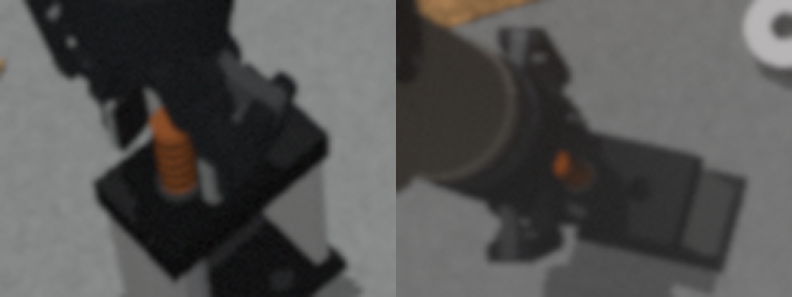

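Both views show the handle between the open fingers, clear of the flange. I close the gripper.

Call:
arm_command([
  [[0,0,0.004,0,0,0],[0,0,0.004,0,0,0],[0,0,0.004,0,0,0],[0,0,0.004,0,0,0],[0,0,0.004,0,0,0],[0,0,0.004,0,0,0],[0,0,0.004,0,0,0],[0,0,0.004,0,0,0]],
], hand=-1, squeeze=60)

```text
clock: 10.07
tool_pos: [571.7, 287.1, 140.5]
tool_rot: [3.141, -0.001, 1.57]
contact_force: [-0.1, -0.6, 4.8]
width: 0.193
finger_force: 58.4
```

The grip holds at width 0.193 (about 16–18 mm) with 58 N. I lift 150 mm.

Call:
arm_command([
  [[0,0,-0.02,0,0,0],[0,0,-0.05,0,0,0],[0,0,-0.09,0,0,0],[0,0,-0.13,0,0,0],[0,0,-0.17,0,0,0],[0,0,-0.21,0,0,0],[0,0,-0.25,0,0,0],[0,0,-0.29,0,0,0],[0,0,-0.3,0,0,0],[0,0,-0.3,0,0,0]],
])

```text
clock: 11.32
tool_pos: [571.1, 286.8, 289.8]
tool_rot: [-3.141, 0.0, 1.57]
contact_force: [-0.9, -0.0, -1.5]
width: 0.198
finger_force: 58.9
```

Call:
arm_command([
  [[-0.1,-0.016,0,0,0,0],[-0.2,-0.032,0,0,0,0],[-0.3,-0.048,0,0,0,0],[-0.4,-0.064,0,0,0,0],[-0.48,-0.076,0,0,0,0],[-0.526,-0.083,0,0,0,0],[-0.526,-0.083,0.03,0,0,0],[-0.526,-0.083,0.06,0,0,0],[-0.526,-0.083,0.06,0,0,0],[-0.526,-0.083,0.06,0,0,0],[-0.526,-0.083,0.06,0,0,0]],
])

```text
clock: 12.7
tool_pos: [530.0, 24.4, 260.2]
tool_rot: [3.141, 0.0, 1.571]
contact_force: [0.7, -0.8, -1.3]
width: 0.196
finger_force: 58.9
```

Run:
```python
from h import *
S,T=camera("side"),camera("top")
s=get_state();print(s['tool_pos'],s['tool_rot'],s['contact_force'])
c=lambda c,x,y: cv2.resize(c["pixels"][y:y+90,x:x+80,::-1],None,fx=5,fy=5,interpolation=cv2.INTER_CUBIC)
cv2.imwrite("pics/p4.png",np.hstack([c(S,260,190),c(T,225,195)]))
p=s['tool_pos']
for z in (110,130,150,250): print(z,proj(S,[*p[:2],z]),proj(T,[*p[:2],z]))
```

```text
[529.90199796  24.09868047 260.24177694] [3.14058210e+00 1.89969731e-05 1.57011102e+00] [ 0.9503709  -0.02437462 -0.74008028]
110 [296.5826524  238.38349663] [259.68043222 241.31827146]
130 [297.05499445 231.32645833] [259.22513528 240.24121722]
150 [297.54097701 224.06562376] [258.7507999  239.11912547]
250 [300.19778717 184.37148484] [256.04687158 232.72269   ]
```

View pics/p4.png

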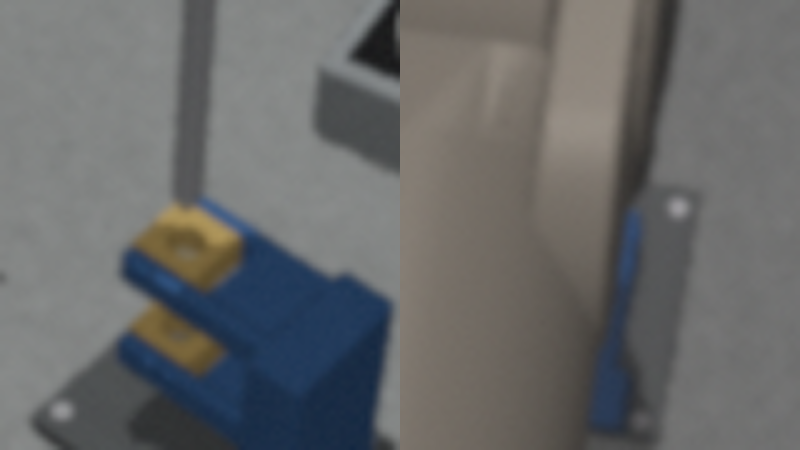

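The side crop shows the tip at about (296.6,230.6), 20 mm above the hole at about (296.6,238.6), aligned within a pixel. The arm blocks the top view. I descend slowly and feel for contact.

Call:
arm_command([
  [[-0.001,-0.001,0.02,0,0,0],[-0.001,-0.001,0.03,0,0,0],[-0.001,-0.001,0.038,0,0,0],[-0.001,-0.001,0.044,0,0,0],[-0.001,-0.001,0.05,0,0,0],[-0.001,-0.001,0.055,0,0,0],[-0.001,-0.001,0.055,0,0,0]],
])

```text
clock: 13.68
tool_pos: [528.9, 23.5, 232.1]
tool_rot: [-3.141, 0.0, 1.57]
contact_force: [-0.4, -0.2, -0.9]
width: 0.196
finger_force: 58.9
```

The tip is about 9 mm into the upper bushing with no contact force. I continue.

Call:
arm_command([
  [[0,0,0.01,0,0,0],[0,0,0.02,0,0,0],[0,0,0.03,0,0,0],[0,0,0.04,0,0,0],[0,0,0.05,0,0,0],[0,0,0.06,0,0,0],[0,0,0.07,0,0,0],[0,0,0.07,0,0,0],[0,0,0.07,0,0,0]],
])

```text
clock: 14.8
tool_pos: [529.1, 23.4, 197.4]
tool_rot: [3.141, -0.0, 1.57]
contact_force: [0.4, 0.2, -1.6]
width: 0.195
finger_force: 58.9
```

Call:
arm_command([
  [[0,0,0.01,0,0,0],[0,0,0.02,0,0,0],[0,0,0.03,0,0,0],[0,0,0.04,0,0,0],[0,0,0.05,0,0,0],[0,0,0.06,0,0,0],[0,0,0.07,0,0,0],[0,0,0.08,0,0,0],[0,0,0.08,0,0,0],[0,0,0.08,0,0,0],[0,0,0.08,0,0,0]],
])

```text
clock: 16.18
tool_pos: [529.2, 23.5, 157.5]
tool_rot: [3.141, -0.0, 1.57]
contact_force: [-0.9, -0.5, -1.7]
width: 0.194
finger_force: 58.9
```

Run:
```python
from h import *
S=camera("side")
for i in range(4):
    camera("side"); s=get_state();print(s['tool_pos'],s['contact_force'],s['wrist_torque'])
c=lambda c,x,y: cv2.resize(c["pixels"][y:y+90,x:x+120,::-1],None,fx=6,fy=6,interpolation=cv2.INTER_CUBIC)
cv2.imwrite("pics/p5.png",c(S,240,190))
p=s['tool_pos']
for z in (10,27,45,148-.4): print(z,proj(S,[*p[:2],z]))
```

```text
[529.14868383  23.46095409 157.50422105] [ 0.141065    0.19491899 -1.47193942] [0.04309496 0.06664818 0.03098324]
[529.12676514  23.44359924 157.43728981] [ 0.07050812  0.76123804 -1.0577916 ] [-0.02854098 -0.03769752  0.00351446]
[529.11340055  23.49197135 157.43225973] [ 0.67995282 -0.90598718 -1.00443637] [0.01877397 0.01751946 0.01492951]
[529.07738162  23.48816427 157.40582858] [-0.06669689  0.27903134 -1.46248419] [-0.00188235 -0.01780582  0.0157408 ]
10 [294.90738942 270.85720201]
27 [295.26255003 265.63482584]
45 [295.64743455 259.97538126]
147.6 [298.03194567 224.91289457]
```

View pics/p5.png

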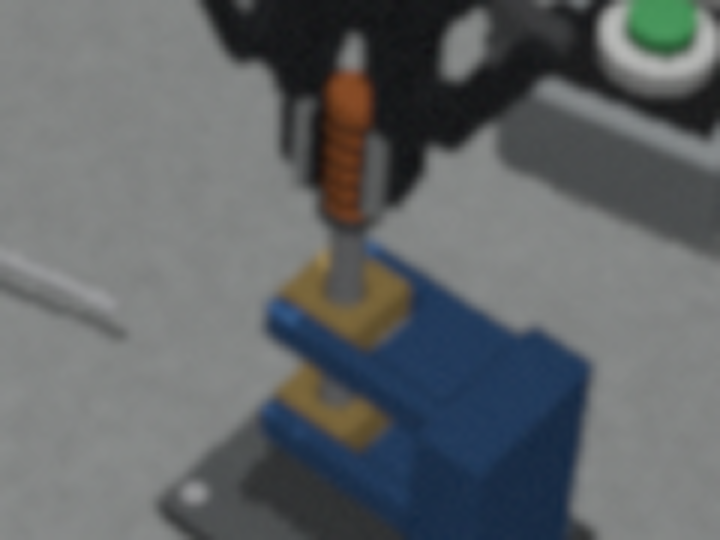

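The shaft runs through both bushings: it enters the upper at about (297,240) and the lower at about (296,256). The tip is at z ≈ 27 mm, lateral forces are around zero and only the rod's weight shows, so it hangs free.

```bash
python3 -c "
from workcell import *
print(close_job())"
```

```text
the job is handed in; nothing more can be done
None
```

I pressed the red key and then the blue key fully and both sprang back, left green alone, and handed the job in with the guide rod held through both bushings, tip about 27 mm above the table and no side load.

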